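Make up the pasting kit and the checking kit

ROBOT

A 6-joint arm with a two-finger parallel gripper is mounted at the origin on a cart in front of the work surface, level with it; the furniture and walls round the work are solid. World frame = base frame: x ahead of the robot, y to its left, z up, the work surface at z = 0. Lengths are in m, angles in rad, forces in N, time in s.
With the tool pointing down it reaches from about 0.375 to 0.925 m from the base axis. Payload 5.7 kg.
Tool frame: the origin (TCP) lies at the very end of the fingers, on their centre line; the grasp point (between the pads) lies 19 mm behind it; z points along the fingers, y is the line along which they close (so a half turn about z gives the same grasp; the last joint's range is limited). The gripper opens to 88 mm and grips with 3 to 60 N. Pads are 20 mm wide; open, the fingers measure 115 mm over their backs; the gripper's body (75 mm by 178 mm) begins 61 mm behind the grasp point.
Start: joints at [1.194, 0.359, 1.51, -0, 1.272, -0.115], TCP at [0.155, 0.58, 0.223] pointing down, gripper open.
Joint ranges: [-2.97, 2.97], [-1.01, 2.36], [0.21, 2.38], [-0.96, 4.11], [0.2, 2.71], [-2.98, 2.98]. Speed limits (rad/s): [2.39, 2.39, 3.14, 3.14, 3.14, 3.14].

INTERFACE

Orientations are given as a unit quaternion [w, x, y, z].
In Python, from workcell import ctrl gives the robot as it stands. The module is installed in compiled form; this text tells all that it offers.
- The arm moves only by the tool play_rows, never from a script. Its arguments are lists of equal length, an entry for each row: "offset": the shift along the tool's x, y, z in cm, a list of three; "rotation": the turn, a rotation vector about the tool's x, y, z in degrees, a list of three; "gripper": the finger opening in cm, from 0 to 8.78. A call has exactly 10 rows; each row shifts and turns the commanded pose from where the row before left it, along the tool's axes as they then stand; what a row does not reach is not made up. A row lasts 1/10 s, in which the tool goes at most 50 mm and 8.59 degrees, less where a joint would pass 70% of its speed; a pose out of reach is approached as far as the arm can. A call is refused whole if a number of a shift passes 5 or a number of a turn 8.59, either way. A call with a gripper value outside its range is refused whole. The fingers move at their own pace and stop on an object; "newtons" is the grip in N (left out, the last holds). Time passes only in rows, so rows that do not move let the fingers close, or fill a call up. It gives the time, the measured TCP pose, the force, the opening and the grip force at its end, in the units of the state.
- ctrl.read_state(): the state, without advancing time (a new reading comes with each control period).
- ctrl.get_image(name): name is "scene" or "top"; returns a dict with "color" (384x512x3 uint8, red, green, blue), "K" (3x3 intrinsics, pixels), "pose" (4x4, takes a point from camera to world coordinates). Camera axes: x right, y up, looking along -z (the intrinsics and any distortion apply to the point x, -y, -z); pixel columns grow to the right and rows downward; lengths in m; the calibration is good to about 2 mm. A picture is of the moment at which its call begins. There is no depth.
- ctrl.job_done(): hands the job in; it is judged then, once.
The state is a dict: "t": time; "q": joint angles; "joint_vel": joint speeds; "joint_efforts": joint torques, N m; "tcp_pos": TCP position; "eef_rot": TCP orientation; "wrist_force": force on the tool from outside, world axes, zero at the start; "ft_torque": the same for the moment, N m; "gripper_width": opening from 0.0 (shut) to 1.0 (fully open); "finger_force": force on a finger pad.
Only numpy, scipy, OpenCV 4.12 (cv2) and the standard library are available. Lean on these libraries where they do the work, as an engineer would, in place of code of your own. Each camera call takes 0.05 s, during which the arm holds its last target. There are 200 camera calls.

TASK

Make up two kits from the stock lying round the trays. Orange tray, the pasting kit: the pack of white cards in its wide bay, the glue stick upright in its small bay and the blue-capped marker lying along its long bay; blue tray, the checking kit: the red-capped marker along its long bay and the loupe on its foot in its small bay. Put each thing flat on the floor of its bay, roughly in the middle, and let the black marker and the eraser lie where they are.

Things in the scene. Friction and masses are not known exactly. Their poses are not given: they have to be found in the camera images.
- tray_orange: orange plastic tray, fixed, 176 (x) x 204 (y) mm, floor 3, rim 14, ribs 10 mm high. Origin: centre of underside; x to far side, y left, z up. Bays, by centre (x, y) mm: long bay (-52.5, 0), near side, 66 x 198; wide bay (33.5, 43), far left, 105 x 114; small bay (33.5, -57.5), far right, 105 x 84. Left or right of the other tray, turned up to 0.15 rad
- tray_blue: blue plastic tray, fixed, 176 (x) x 204 (y) mm, floor 3, rim 14, ribs 10 mm high. Origin: centre of underside; x to far side, y left, z up. Bays, by centre (x, y) mm: long bay (-52.5, 0), near side, 66 x 198; wide bay (33.5, 43), far left, 105 x 114; small bay (33.5, -57.5), far right, 105 x 84. Left or right of the other tray, turned up to 0.15 rad
- cards_c (a point): banded pack of white cards with a brown band, 56 (x) x 86 (y) x 32 (z) mm, lying flat, 0.1 kg. Point: its centre, 16 mm up; z up. Grasp it across x (56 mm); in the wide bay lay it with its 86 mm side along the tray x, so that the fingers have room on both sides
- glue_c (a point): white glue stick with a blue band, round, 24 mm across and 86 mm tall, standing on its end. Point: its centre, 43 mm up; z up. So tall that it gets in a gripper's way beside it: best put in last
- linen_loupe_c (a point): black folding magnifier (loupe) open on its square foot, 36 (x) x 32 (y) x 36 (z) mm, lens frame on top at 30 to 36 mm height and 30 mm wide in y, carried by an upright plate at its +x side, foot 3 mm thick; the hinge is fixed. 0.06 kg. Point: its centre, 18 mm up; z up. Grasp it across y from above, by lens frame and plate
- marker_blue_c (a point): felt marker lying on the table, white with a blue cap, 18 mm wide, 135 mm long, about 18 mm high. Point: its centre, 9 mm above what it lies on; y runs along the barrel, x across it, z up. Pinch the barrel across x
- marker_red_c (a point): felt marker lying on the table, white with a red cap, 18 mm wide, 135 mm long, about 18 mm high. Point: its centre, 9 mm above what it lies on; y runs along the barrel, x across it, z up. Pinch the barrel across x
- marker_black_c (a point): felt marker lying on the table, all black, 18 mm wide, 135 mm long, about 18 mm high. Point: its centre, 9 mm above what it lies on; y runs along the barrel, x across it, z up. Pinch the barrel across x. Not part of any kit: stays where it lies
- rubber_c (a point): small blue and white eraser, 23 x 55 x 15 mm, lying near the robot in front of the trays. Point: its centre. Not part of any kit: stays where it lies
There are look-alikes about, which are no part of the job. What is shaped like the part that bears marker_red_c but turquoise is not meant. Several things look just like the part that bears linen_loupe_c: the one meant starts farthest to the robot's right.

How it is judged:
By the outcome, as a careful person would: the job done as asked, in the order asked, and still so for the second after the job is handed in, with the robot touching nothing.
It also fails if it takes over 128 s, if anything falls off the work surface, if the arm or the gripper's body presses on something with over 40 N, if the wrist force passes 120 N, or if a joint passes its speed limit or range.

## Working session

There is one attempt and no reset: what is moved stays moved. The work goes in short steps, Python scripts to look and compute and a tool call to move; the robot and the scene stay as the last step left them, time stands still between calls to the robot, and variables do not carry over. Pictures are saved under pics/ and viewed, at most 14 in all, crops included, and the job is handed in when it is done.

Besides the shell and the picture viewer there is one more tool, called after "Call:" as name(argument=value, ...), one argument or row to a line, values as JSON. play_rows: Moves the arm, as the interface text tells. Its arguments: {"type":"object","properties":{"offset":{"type":"array","items":{"type":"array","items":{"type":"number"}}},"rotation":{"type":"array","items":{"type":"array","items":{"type":"number"}}},"gripper":{"type":"array","items":{"type":"number"}},"newtons":{"type":"number"}},"required":["offset","rotation","gripper"]}

```bash
mkdir -p pics; cat > h.py <<'E'
import numpy as np, cv2
from workcell import ctrl
def ray(im,u,v):
    K=im["K"];P=im["pose"]
    d=P[:3,:3]@np.array([(u-K[0,2])/K[0,0],-(v-K[1,2])/K[1,1],-1.])
    return P[:3,3],d
def onz(im,u,v,z=0.):
    o,d=ray(im,u,v); return (o+d*(z-o[2])/d[2])
def proj(im,p):
    P=im["pose"];K=im["K"]
    c=P[:3,:3].T@(np.asarray(p,float)-P[:3,3]); 
    return K[0,0]*c[0]/-c[2]+K[0,2], K[1,1]*-c[1]/-c[2]+K[1,2]
def save(im,n,f=1.5,crop=None):
    a=im["color"][:,:,::-1]
    if crop: x0,y0,x1,y1=crop; a=a[y0:y1,x0:x1]
    cv2.imwrite(f"pics/{n}.png",cv2.resize(a,None,fx=f,fy=f,interpolation=cv2.INTER_CUBIC))
E
python3 - <<'E'
from h import *
for n in("top","scene"):
    im=ctrl.get_image(n); save(im,n+"0"); print(n,{k:(v.shape if k=="color" else v) for k,v in im.items()})
    np.save(n+"0.npy",im,allow_pickle=True)
print(ctrl.read_state())
E
```

```text
top {'color': (384, 512, 3), 'K': array([[348.27225833,   0.        , 257.52900686],
       [  0.        , 348.27225833, 192.39807974],
       [  0.        ,   0.        ,   1.        ]]), 'pose': array([[ 1.29823015e-02,  9.92479428e-01, -1.21721177e-01,
         3.19801816e-01],
       [-9.99915341e-01,  1.27788854e-02, -2.45168190e-03,
         1.62411046e-02],
       [-8.77782873e-04,  1.21742701e-01,  9.92561305e-01,
         1.06351087e+00],
       [ 0.00000000e+00,  0.00000000e+00,  0.00000000e+00,
         1.00000000e+00]])}
scene {'color': (384, 512, 3), 'K': array([[478.69878019,   0.        , 258.15492499],
       [  0.        , 478.69878019, 195.19155021],
       [  0.        ,   0.        ,   1.        ]]), 'pose': array([[ 0.53663879,  0.54943632, -0.6404206 , -0.70388843],
       [-0.84373291,  0.33899667, -0.41616827, -0.72389813],
       [-0.01155751,  0.76367598,  0.64549627,  1.22918933],
       [ 0.        ,  0.        ,  0.        ,  1.        ]])}
{'t': 0.1, 'q': array([ 1.19390153e+00,  3.59447332e-01,  1.51132859e+00,  1.22901351e-05,
        1.27249692e+00, -1.15085499e-01]), 'joint_vel': array([-1.43739996e-03, -2.46650451e-03, -3.25715940e-03, -3.32544974e-04,
       -2.45414419e-04, -6.27048409e-05]), 'joint_efforts': array([ 5.69710428e-04, -5.16361785e+01, -2.71405345e+01,  6.79205032e-02,
        2.77325884e-02, -4.28303383e-05]), 'tcp_pos': array([0.15505956, 0.57896861, 0.22188344]), 'eef_rot': array([-2.10273006e-04,  1.30532856e-01,  9.91443628e-01, -8.13376872e-04]), 'wrist_force': array([-0.83999626,  0.09022805,  0.31214204]), 'ft_torque': array([-0.00435049,  0.00166563, -0.03089363]), 'finger_force': 0.0, 'gripper_width': 0.9967512938436869}
```

View pics/top0.png

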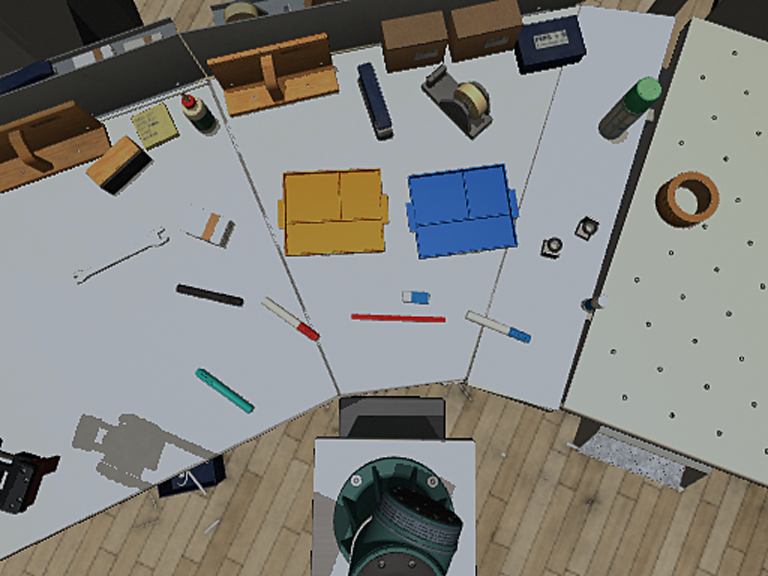

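View pics/scene0.png

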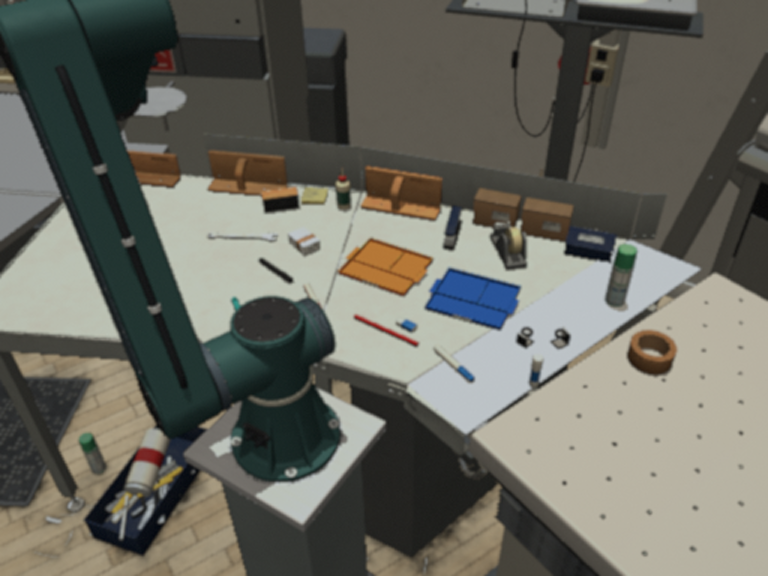

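Top view (768-wide picture): orange tray at (335,212), blue tray at (462,210). Candidates:
- Red marker: (290,318). Not the turquoise one at (224,390) or the red stick at (398,318).
- Blue marker: (498,326).
- Loupes: (552,246) and (587,228). The one meant is the rightmost, (587,228).
- Glue: (592,305). The green-capped bottle at (190,110) and the can at (630,105) are not it.
- Cards: (212,226). The yellow notes at (155,125) are not it.

```bash
python3 - <<'E'
from h import *
im=np.load("top0.npy",allow_pickle=True).item()
a=im["color"]; hsv=cv2.cvtColor(a,cv2.COLOR_RGB2HSV)
H,S,V=[hsv[...,i].astype(int) for i in range(3)]
def comps(m,amin=15):
    n,l,s,c=cv2.connectedComponentsWithStats(m.astype(np.uint8)); return [(l==i) for i in range(1,n) if s[i,4]>=amin]
for nm,m in (("orange",(abs(H-20)<6)&(S>150)),("blue",(abs(H-109)<8)&(S>120)),("red",((H<6)|(H>174))&(S>150)),("turq",(abs(H-87)<8)&(S>120)),("dark",(V<70))):
    for c in comps(m):
        ys,xs=np.nonzero(c)
        if not(100<xs.mean()<420 and 100<ys.mean()<275): continue
        r=cv2.minAreaRect(np.c_[xs,ys].astype(np.float32))
        p=onz(im,*r[0],0.014 if nm in("orange","blue") else .009)
        print(nm,len(xs),np.round(r[0],1),np.round(r[1],1),round(r[2],1),p.round(3))
A=cv2.resize(a[110:230,350:420],None,fx=5,fy=5,interpolation=cv2.INTER_CUBIC)
B=cv2.resize(a[130:250,110:220],None,fx=4,fy=5,interpolation=cv2.INTER_CUBIC)
cv2.imwrite("pics/c1.png",np.hstack([A,B])[:,:,::-1])
E
```

```text
orange 3394 [223.5 140.7] [54.8 69.6] 87.4 [0.608 0.126 0.014]
orange 90 [187.  139.5] [25.  4.] 90.0 [0.611 0.239 0.014]
blue 3725 [308.  140.1] [55.4 73.4] 82.7 [ 0.614 -0.135  0.014]
blue 80 [279.4 197.9] [10.9  7.2] 5.7 [ 0.432 -0.048  0.014]
blue 27 [392.2 202.6] [6.9 4.8] 80.5 [ 0.423 -0.389  0.014]
blue 79 [346.1 223.2] [14.9  5.4] 21.8 [ 0.359 -0.248  0.014]
red 187 [265.  211.7] [62.1  3. ] 2.0 [ 0.391 -0.005  0.009]
red 80 [205.2 220.7] [15.   5.3] 33.7 [0.361 0.176 0.009]
turq 251 [149.1 259.9] [44.8  5.7] 36.5 [0.242 0.339 0.009]
dark 74 [304.1 114.7] [ 3.4 62.5] 83.7 [ 0.696 -0.124  0.009]
dark 16 [204.5 115. ] [15.  0.] 180.0 [0.692 0.188 0.009]
dark 15 [226. 114.] [14.  0.] 180.0 [0.696 0.121 0.009]
dark 100 [390.6 152. ] [12.  14.3] 29.7 [ 0.58  -0.391  0.009]
dark 33 [150.7 155.9] [ 2.8 17.1] 21.8 [0.559 0.35  0.009]
dark 89 [367.3 164.7] [12.6 13.3] 14.0 [ 0.539 -0.318  0.009]
dark 249 [139.4 196.6] [44.6  5.7] 12.5 [0.432 0.379 0.009]
dark 183 [383.1 239.7] [ 3.8 59.5] 18.4 [ 0.311 -0.36   0.009]
dark 39 [151.5 258.4] [42.8  3. ] 39.3 [0.247 0.332 0.009]
dark 61 [350.9 269. ] [35.7  2.1] 16.7 [ 0.224 -0.261  0.009]
```

View pics/c1.png

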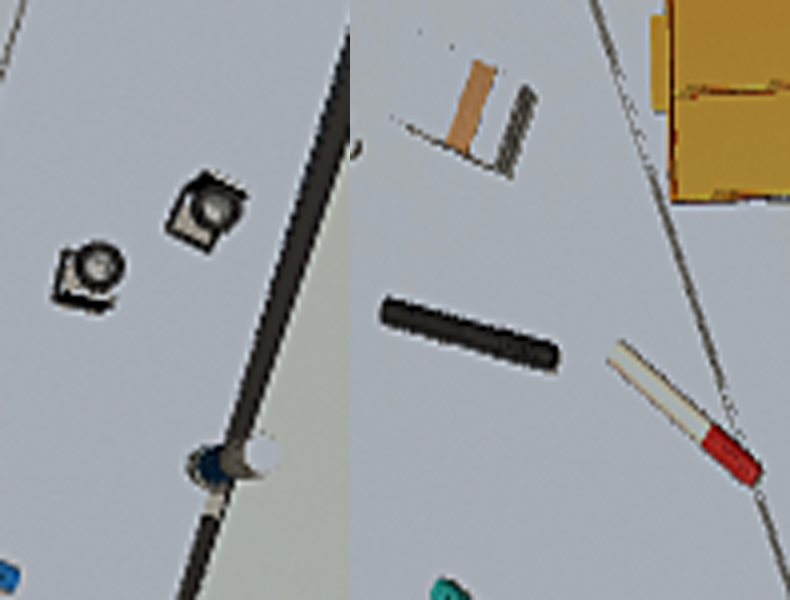

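```bash
cat >> h.py <<'E'
def tri(ia,a,ib,b):
    o1,d1=ray(ia,*a);o2,d2=ray(ib,*b)
    s=np.linalg.lstsq(np.c_[d1,-d2],o2-o1,rcond=None)[0]
    p,q=o1+s[0]*d1,o2+s[1]*d2
    return (p+q)/2,np.linalg.norm(p-q)
E
python3 - <<'E'
from h import *
im=np.load("top0.npy",allow_pickle=True).item(); sc=np.load("scene0.npy",allow_pickle=True).item()
hsv=cv2.cvtColor(im["color"],cv2.COLOR_RGB2HSV); H,S,V=[hsv[...,i].astype(int) for i in range(3)]
for nm,m in (("orange",(abs(H-20)<9)&(S>120)),("blue",(abs(H-109)<10)&(S>100))):
    m=m.astype(np.uint8); m[:105]=0; m[178:]=0; m[:,:180]=0; m[:,350:]=0
    m=cv2.morphologyEx(m,cv2.MORPH_CLOSE,np.ones((3,3))); m=cv2.morphologyEx(m,cv2.MORPH_OPEN,np.ones((35,9)))
    ys,xs=np.nonzero(m); W=np.array([onz(im,x,y,.014)[:2] for x,y in zip(xs,ys)],np.float32)*1000
    r=cv2.minAreaRect(W); print(nm,len(xs),np.round(r[0],1),np.round(r[1],1),round(r[2],2))
print("bench corner",tri(im,(565/1.5,405/1.5),sc,(480/1.5,435/1.5)))
print("ring L",tri(im,(657/1.5,200/1.5),sc,(631/1.5,348/1.5)))
def B(x,y):return ((x-350)/4+110,y/5+130)
def A(x,y):return (x/5+350,y/5+110)
def seg(a,b,z):
    p,q=onz(im,*a,z),onz(im,*b,z);d=q-p; print(((p+q)/2).round(4),"len",np.linalg.norm(d).round(4),"ang",np.degrees(np.arctan2(d[1],d[0])).round(1))
print("red");seg(B(615,348),B(757,478),.009)
print("blue");seg((468/1.5,314/1.5),(530/1.5,339/1.5),.009)
print("band");seg(B(482,63),B(458,150),.032)
print("card near edge");seg(B(395,118),B(512,178),0.0)
print("loupe lens",onz(im,*A(215,208),.033)); print("foot edge");seg(A(168,228),A(208,252),.002);print("plate");seg(A(200,172),A(247,190),.02)
print("glue top",onz(im,*A(262,455),.086),"base",onz(im,*A(205,467),.0))
a=cv2.resize(im["color"][135:172,112:165],None,fx=7,fy=7,interpolation=cv2.INTER_CUBIC)
b=cv2.resize(sc["color"][147:173,183:236],None,fx=7,fy=7,interpolation=cv2.INTER_CUBIC)
c=cv2.resize(sc["color"][210:262,330:392],None,fx=6,fy=6,interpolation=cv2.INTER_CUBIC)
d=cv2.resize(im["color"][200:232,305:360],None,fx=7,fy=7,interpolation=cv2.INTER_CUBIC)
o=np.zeros((600,800,3),np.uint8)
def st(a): 
    a=a.astype(float); return np.clip((a-60)*1.5,0,255).astype(np.uint8)
for k,(x,y) in ((a,(0,0)),(b,(400,0)),(c,(400,200)),(d,(0,280))):
    h,w=min(k.shape[0],600-y),min(k.shape[1],800-x); o[y:y+h,x:x+w]=st(k[:h,:w])
cv2.imwrite("pics/c2.png",o[:,:,::-1])
E
```

```text
orange 3554 [609.3 129. ] [175.1 203.4] 3.44
blue 3692 [ 615.2 -135.7] [176.4 221.2] 8.27
bench corner (array([ 0.22316675, -0.34805195, -0.00766095]), np.float64(0.010946753320915562))
ring L (array([ 0.64375992, -0.54395572,  0.00497367]), np.float64(0.0025120670095458535))
red
[0.3852 0.2107 0.009 ] len 0.1348 ang -125.0
blue
[ 0.3752 -0.2091  0.009 ] len 0.1335 ang -111.4
band
[0.5672 0.3763 0.032 ] len 0.0562 ang 164.2
card near edge
[0.5483 0.399  0.    ] len 0.1002 ang -111.6
loupe lens [ 0.57571728 -0.389163    0.033     ]
foot edge
[ 0.5629 -0.3839  0.002 ] len 0.0286 ang -121.5
plate
[ 0.596  -0.4001  0.02  ] len 0.0305 ang -111.1
glue top [ 0.42051214 -0.38990381  0.086     ] base [ 0.42153254 -0.39044794  0.        ]
```

View pics/c2.png

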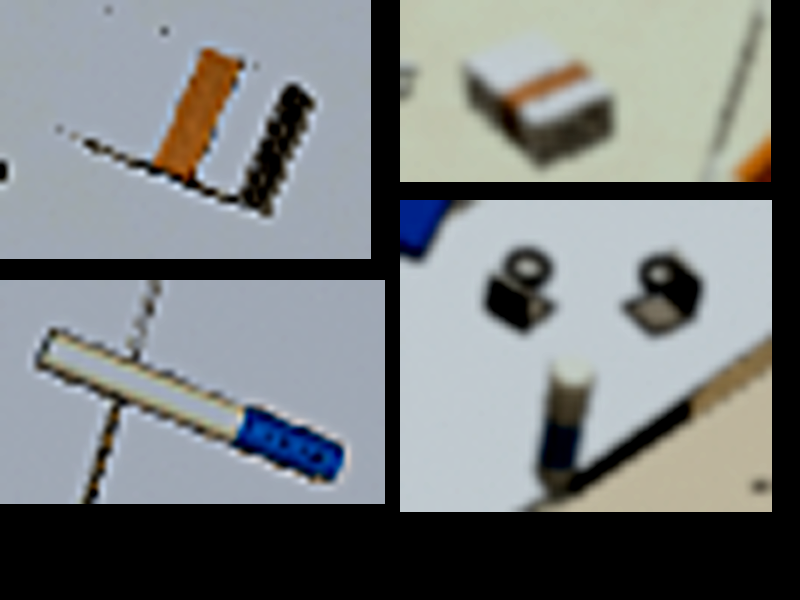

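The crop confirms that both picks stand alone: loupe at px (392,152) and glue at (391,203). The cards are at about (.571,.383), with the band off-centre. The perforated bench is level with the table. Next I'll refine the blue tray and plan the first reach.

```bash
cat > go.py <<'E'
import sys; from h import *
# target x y z c(deg): total tool-frame shift (cm) at current yaw, turn about tool z (deg)
s=ctrl.read_state(); p=s["tcp_pos"]; w,x,y,z=s["eef_rot"]
from scipy.spatial.transform import Rotation as R
M=R.from_quat([x,y,z,w]).as_matrix(); c=np.degrees(np.arctan2(M[1,1],M[0,1]))
print("t",s["t"].__round__(2),"pos",p.round(4),"c",c.round(1),"w",round(s["gripper_width"]*8.78,2),"ff",round(s["finger_force"],1),"tilt",M[2].round(3))
for a in sys.argv[1:]:
    t=np.array([float(v) for v in a.split(",")]); d=t[:3]-p
    turn=-((t[3]-c+90)%180-90); print("shift cm",(M.T@d*100).round(2),"turn",turn.round(1)); p=t[:3]; 
    th=np.radians(t[3]); cc=c-turn; q=np.radians(cc); M=np.c_[[-np.sin(q),np.cos(q),0],[np.cos(q),np.sin(q),0],[0,0,-1]] 
    if np.dot(np.cross(M[:,0],M[:,1]),M[:,2])<0: M[:,0]*=-1
    c=cc
E
cat > tray.py <<'E'
from h import *
def pt(T,x,y):
    cx,cy,a=T; a=np.radians(a); return np.array([cx+np.cos(a)*x-np.sin(a)*y, cy+np.sin(a)*x+np.cos(a)*y])
E
python3 - <<'E'
from h import *
im=np.load("top0.npy",allow_pickle=True).item()
# rectify to the rim plane (1 px = 1 mm)
src=np.float32([[250,100],[400,100],[400,180],[250,180]]); dst=np.float32([onz(im,*p,.014)[:2] for p in src])
for nm,(hh,sl,c0) in {"blue":((109,100),None,(.615,-.135)),"orange":((20,120),None,(.609,.129))}.items():
  D=np.float32([[-(q[1]-c0[1])*1000+200,-(q[0]-c0[0])*1000+200] for q in dst])
  for ang in (3.4,5.5,6.5,7.5):
    Mw=cv2.getPerspectiveTransform(src,D)
    A=np.vstack([cv2.getRotationMatrix2D((200,200),-ang,1),[0,0,1]])
    w=cv2.warpPerspective(im["color"],A@Mw,(400,400)); h=cv2.cvtColor(w,cv2.COLOR_RGB2HSV).astype(int)
    m=((abs(h[...,0]-hh[0])<10)&(h[...,1]>hh[1])); col=m[60:340].sum(0); row=m[:,70:330].sum(1)
    cs=np.nonzero(col>120)[0]; rs=np.nonzero(row>140)[0]
    print(nm,ang,cs[[0,-1]],rs[[0,-1]],"mid",(cs[0]+cs[-1])/2,(rs[0]+rs[-1])/2,"size",cs[-1]-cs[0],rs[-1]-rs[0], "sharp",np.sort(np.abs(np.diff(row)))[-4:],np.sort(np.abs(np.diff(col)))[-4:])
E
python3 go.py .571,.383,.12,159 .571,.383,.008,159
```

```text
blue 3.4 [101 298] [116 284] mid 199.5 200.0 size 197 168 sharp [20 21 22 23] [17 17 19 20]
blue 5.5 [ 99 299] [115 286] mid 199.0 200.5 size 200 171 sharp [22 22 23 36] [25 25 27 28]
blue 6.5 [ 99 301] [114 287] mid 200.0 200.5 size 202 173 sharp [33 36 36 51] [34 35 36 38]
blue 7.5 [ 98 301] [113 287] mid 199.5 200.0 size 203 174 sharp [60 66 73 75] [38 42 45 45]
orange 3.4 [ 96 298] [113 287] mid 197.0 200.0 size 202 174 sharp [ 73  83  96 116] [ 43  48  82 103]
orange 5.5 [ 98 297] [115 286] mid 197.5 200.5 size 199 171 sharp [26 39 42 43] [29 31 34 38]
orange 6.5 [ 99 296] [116 285] mid 197.5 200.5 size 197 169 sharp [26 27 27 30] [23 24 24 27]
orange 7.5 [ 99 296] [117 284] mid 197.5 200.5 size 197 167 sharp [22 23 25 27] [17 17 18 19]
t 0.1 pos [0.1551 0.579  0.2219] c 75.0 w 8.75 ff 0.0 tilt [ 0.    -0.002 -1.   ]
shift cm [-45.25  -8.15  10.19] turn -84.0
shift cm [ 0.   0.  11.2] turn -0.0
```

Call:
play_rows(
  offset=[
    [-4.5,-0.8,0],
    [-4.5,-0.8,0],
    [-4.5,-0.8,0],
    [-4.5,-0.8,0],
    [-4.5,-0.8,0],
    [-4.5,-0.8,0],
    [-4.5,-0.8,0],
    [-4.5,-0.8,0],
    [-4.5,-0.8,0],
    [-4.7,-0.9,0],
  ],
  rotation=[
    [0,0,0],
    [0,0,0],
    [0,0,0],
    [0,0,0],
    [0,0,0],
    [0,0,0],
    [0,0,0],
    [0,0,0],
    [0,0,0],
    [0,0,0],
  ],
  gripper=[8.7,8.7,8.7,8.7,8.7,8.7,8.7,8.7,8.7,8.7],
  newtons=25,
)

```text
t: 1.1
tcp_pos: [0.5721, 0.3833, 0.2221]
eef_rot: [-0.0, 0.13, 0.991, -0.0]
wrist_force: [-0.7, 1.0, 0.0]
gripper_width: 0.988
finger_force: 0.0
```

Call:
play_rows(
  offset=[
    [0,0,1],
    [0,0,1],
    [0,0,1],
    [0,0,1],
    [0,0,1],
    [0,0,1],
    [0,0,1],
    [0,0,1],
    [0,0,1],
    [0,0,1],
  ],
  rotation=[
    [0,0,-8.4],
    [0,0,-8.4],
    [0,0,-8.4],
    [0,0,-8.4],
    [0,0,-8.4],
    [0,0,-8.4],
    [0,0,-8.4],
    [0,0,-8.4],
    [0,0,-8.4],
    [0,0,-8.4],
  ],
  gripper=[8.7,8.7,8.7,8.7,8.7,8.7,8.7,8.7,8.7,8.7],
)

```text
t: 2.1
tcp_pos: [0.5705, 0.3841, 0.1216]
eef_rot: [-0.001, -0.569, 0.822, 0.0]
wrist_force: [-0.5, -0.8, -0.3]
gripper_width: 0.992
finger_force: 0.0
```

```bash
python3 go.py .571,.383,.08,159 .571,.383,.006,159; python3 -c "
from h import *
im=ctrl.get_image('top'); save(im,'t1',6,(100,115,200,205)); print(proj(im,[.571,.383,.032]))"
```

```text
t 2.1 pos [0.5705 0.3841 0.1216] c 159.3 w 8.71 ff 0.0 tilt [ 0.001  0.001 -1.   ]
shift cm [ 0.08 -0.09  4.16] turn 0.3
shift cm [0.  0.  7.4] turn -0.0
(np.float64(137.8772798262092), np.float64(150.01820446854404))
```

View pics/t1.png

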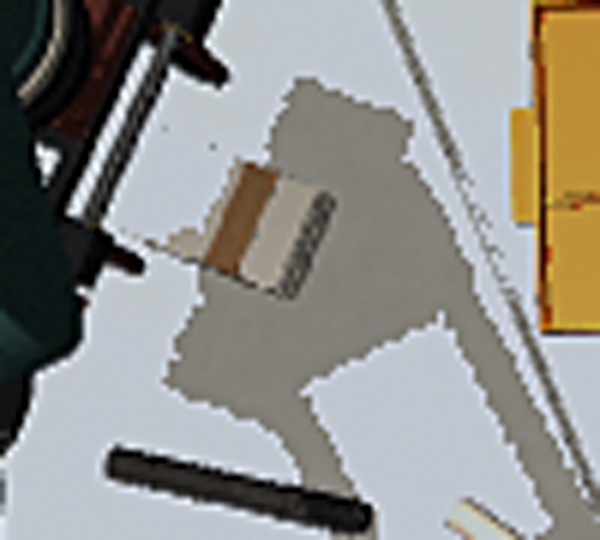

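The fingers straddle the pack: tips at crop (215,75) and (130,265), pack top at about (250,220). Descending and gripping.

Call:
play_rows(
  offset=[
    [0,0,2],
    [0,0,2],
    [0,0,2],
    [0,0,2],
    [0,0,1.5],
    [0,0,1],
    [0,0,0.5],
    [0,0,0.5],
    [0,0,0],
    [0,0,0],
  ],
  rotation=[
    [0,0,0],
    [0,0,0],
    [0,0,0],
    [0,0,0],
    [0,0,0],
    [0,0,0],
    [0,0,0],
    [0,0,0],
    [0,0,0],
    [0,0,0],
  ],
  gripper=[8.7,8.7,8.7,8.7,8.7,8.7,8.7,8.7,8.7,5],
  newtons=20,
)

```text
t: 3.15
tcp_pos: [0.5713, 0.3845, 0.0082]
eef_rot: [0.0, -0.566, 0.824, -0.0]
wrist_force: [0.2, -0.3, -0.3]
gripper_width: 0.934
finger_force: 0.0
```

Call:
play_rows(
  offset=[
    [0,0,0],
    [0,0,0],
    [0,0,0],
    [0,0,0],
    [0,0,0],
    [0,0,-2],
    [0,0,-2],
    [0,0,-2],
    [0,0,-2],
    [0,0,-1],
  ],
  rotation=[
    [0,0,0],
    [0,0,0],
    [0,0,0],
    [0,0,0],
    [0,0,0],
    [0,0,0],
    [0,0,0],
    [0,0,0],
    [0,0,0],
    [0,0,0],
  ],
  gripper=[5,5,5,5,5,5,5,5,5,5],
)

```text
t: 4.15
tcp_pos: [0.5716, 0.3847, 0.0993]
eef_rot: [0.001, -0.566, 0.824, -0.0]
wrist_force: [-0.8, -0.7, -0.5]
gripper_width: 0.627
finger_force: 19.9
```

```bash
python3 - <<'E'
from tray import *
O=(.609,.131,3.4)
print("wide",pt(O,33.5e-3,43e-3),"long",pt(O,-52.5e-3,0),"small",pt(O,33.5e-3,-57.5e-3))
B=(.615,-.135,7.7)
print("long",pt(B,-52.5e-3,0),"small",pt(B,33.5e-3,-57.5e-3))
im=ctrl.get_image('top'); sc=ctrl.get_image('scene')
a=cv2.resize(im["color"][110:200,90:190],(500,450)); b=cv2.resize(sc["color"][90:190,170:270],(300,300))
o=np.zeros((450,800,3),np.uint8); o[:,:500]=a; o[:300,500:]=b; cv2.imwrite("pics/t2.png",o[:,:,::-1])
E
python3 go.py .640,.176,.10,93.4 .640,.176,.01,93.4
```

```text
wide [0.63989086 0.17591108] long [0.55659241 0.12788642] small [0.64585115 0.07558797]
long [ 0.56297338 -0.14203427] small [ 0.65590214 -0.187493  ]
t 4.25 pos [0.5719 0.3848 0.0991] c 159.0 w 5.5 ff 19.9 tilt [-0.002 -0.002 -1.   ]
shift cm [ 17.05 -13.84  -0.1 ] turn 65.6
shift cm [0. 0. 9.] turn -0.0
```

View pics/t2.png

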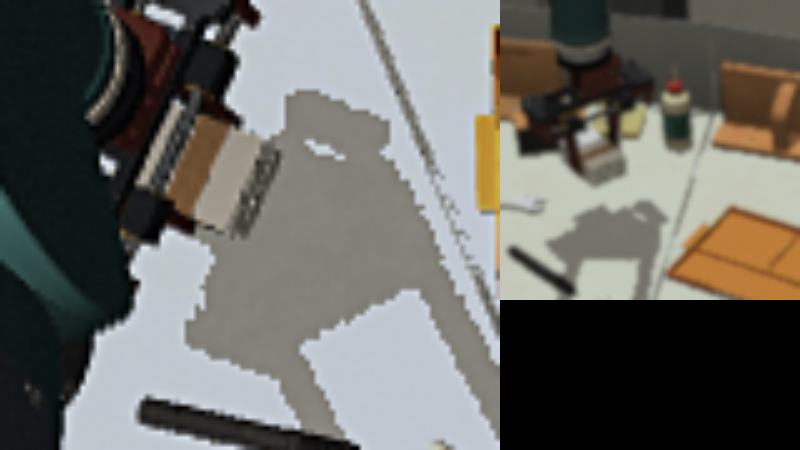

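The pack is held level (crop ~ (200,160)). Carrying it to the wide bay.

Call:
play_rows(
  offset=[
    [2.84,-2.31,0],
    [2.84,-2.31,0],
    [2.84,-2.31,0],
    [2.84,-2.31,0],
    [2.84,-2.31,0],
    [2.84,-2.31,0],
    [0,0,0],
    [0,0,0],
    [0,0,0],
    [0,0,0],
  ],
  rotation=[
    [0,0,0],
    [0,0,0],
    [0,0,0],
    [0,0,0],
    [0,0,0],
    [0,0,0],
    [0,0,8.2],
    [0,0,8.2],
    [0,0,8.2],
    [0,0,8.2],
  ],
  gripper=[5,5,5,5,5,5,5,5,5,5],
)

```text
t: 5.25
tcp_pos: [0.6383, 0.1751, 0.096]
eef_rot: [-0.001, -0.308, 0.951, 0.0]
wrist_force: [0.6, -0.3, -0.6]
gripper_width: 0.619
finger_force: 19.9
```

Call:
play_rows(
  offset=[
    [0,0,1],
    [0,0,1],
    [0,0,1],
    [0,0,1],
    [0,0,1],
    [0,0,1],
    [0,0,0],
    [0,0,0],
    [0,0,0],
    [0,0,0],
  ],
  rotation=[
    [0,0,8.2],
    [0,0,8.2],
    [0,0,8.2],
    [0,0,8.2],
    [0,0,0],
    [0,0,0],
    [0,0,0],
    [0,0,0],
    [0,0,0],
    [0,0,0],
  ],
  gripper=[5,5,5,5,5,5,5,5,5,5],
)

```text
t: 6.25
tcp_pos: [0.6397, 0.1756, 0.0383]
eef_rot: [0.001, -0.03, 1.0, 0.0]
wrist_force: [-0.1, 0.0, -0.3]
gripper_width: 0.626
finger_force: 19.9
```

```bash
python3 go.py .640,.176,.012,93.4
```

```text
t 6.25 pos [0.6397 0.1756 0.0383] c 93.4 w 5.5 ff 19.9 tilt [-0.001 -0.    -1.   ]
shift cm [-0.03  0.04  2.63] turn 0.0
```

Call:
play_rows(
  offset=[
    [0,0,0.9],
    [0,0,0.9],
    [0,0,0.5],
    [0,0,0.4],
    [0,0,0],
    [0,0,0],
    [0,0,0],
    [0,0,0],
    [0,0,0],
    [0,0,0],
  ],
  rotation=[
    [0,0,0],
    [0,0,0],
    [0,0,0],
    [0,0,0],
    [0,0,0],
    [0,0,0],
    [0,0,0],
    [0,0,0],
    [0,0,0],
    [0,0,0],
  ],
  gripper=[5,5,5,5,5,5,6.8,6.8,6.8,6.8],
)

```text
t: 7.25
tcp_pos: [0.6393, 0.1755, 0.0106]
eef_rot: [0.0, -0.03, 1.0, -0.0]
wrist_force: [-0.3, 1.0, 0.6]
gripper_width: 0.774
finger_force: 0.0
```

Call:
play_rows(
  offset=[
    [0,0,-1],
    [0,0,-2],
    [0,0,-3],
    [0,0,-3],
    [0,0,-2],
    [0,0,0],
    [0,0,0],
    [0,0,0],
    [0,0,0],
    [0,0,0],
  ],
  rotation=[
    [0,0,0],
    [0,0,0],
    [0,0,0],
    [0,0,0],
    [0,0,0],
    [0,0,8.4],
    [0,0,8.4],
    [0,0,8.4],
    [0,0,8.4],
    [0,0,8.4],
  ],
  gripper=[6.8,6.8,6.8,6.8,6.8,6.8,6.8,6.8,6.8,6.8],
)

```text
t: 8.25
tcp_pos: [0.6394, 0.1756, 0.1216]
eef_rot: [0.0, 0.333, 0.943, 0.0]
wrist_force: [0.8, -0.1, -0.1]
gripper_width: 0.773
finger_force: 0.0
```

```bash
python3 go.py .385,.211,.12,-35 .385,.211,.003,-35
```

```text
t 8.25 pos [0.6394 0.1756 0.1216] c 51.1 w 6.79 ff 0.0 tilt [-0.001  0.001 -1.   ]
shift cm [ 22.01 -13.24   0.14] turn 86.1
shift cm [ 0.   0.  11.7] turn -0.0
```

Call:
play_rows(
  offset=[
    [3.67,-2.21,0],
    [3.67,-2.21,0],
    [3.67,-2.21,0],
    [3.67,-2.21,0],
    [3.67,-2.21,0],
    [3.67,-2.21,0],
    [0,0,0],
    [0,0,0],
    [0,0,0],
    [0,0,0],
  ],
  rotation=[
    [0,0,0],
    [0,0,0],
    [0,0,0],
    [0,0,0],
    [0,0,0],
    [0,0,0],
    [0,0,7.9],
    [0,0,7.9],
    [0,0,7.9],
    [0,0,7.9],
  ],
  gripper=[5,5,5,5,5,5,5,5,5,5],
)

```text
t: 9.25
tcp_pos: [0.3846, 0.2095, 0.1215]
eef_rot: [0.0, 0.577, 0.817, 0.001]
wrist_force: [-0.2, 0.2, -0.2]
gripper_width: 0.57
finger_force: 0.0
```

Call:
play_rows(
  offset=[
    [0,0,0.8],
    [0,0,0.8],
    [0,0,0.8],
    [0,0,0.8],
    [0,0,0.8],
    [0,0,0.8],
    [0,0,0.8],
    [0,0,0],
    [0,0,0],
    [0,0,0],
  ],
  rotation=[
    [0,0,7.8],
    [0,0,7.8],
    [0,0,7.8],
    [0,0,7.8],
    [0,0,7.8],
    [0,0,7.8],
    [0,0,7.8],
    [0,0,0],
    [0,0,0],
    [0,0,0],
  ],
  gripper=[5,5,5,5,5,5,5,5,5,5],
)

```text
t: 10.25
tcp_pos: [0.3848, 0.2094, 0.0652]
eef_rot: [0.0, 0.886, 0.464, 0.0]
wrist_force: [0.8, -0.7, -0.2]
gripper_width: 0.568
finger_force: 0.0
```

```bash
python3 go.py .385,.211,.003,-35; python3 -c "
from h import *
im=ctrl.get_image('top'); save(im,'t3',5,(150,105,300,220)); print(proj(im,[.385,.211,.009]))"
```

```text
t 10.25 pos [0.3848 0.2094 0.0652] c -34.6 w 4.99 ff 0.0 tilt [ 0.001  0.001 -1.   ]
shift cm [ 0.13 -0.08  6.22] turn 0.4
(np.float64(193.83126824870135), np.float64(212.59380857899845))
```

View pics/t3.png

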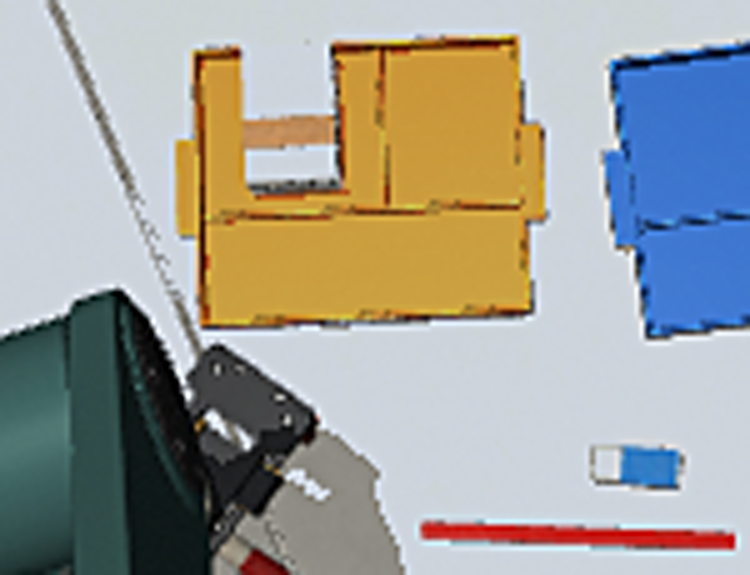

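The cards lie in the wide bay, about 12 mm from the near rib (crop (290,130)). The red marker is between the fingers; descending.

Call:
play_rows(
  offset=[
    [0.13,-0.08,1.5],
    [0,0,1.5],
    [0,0,1.5],
    [0,0,1],
    [0,0,0.5],
    [0,0,0.2],
    [0,0,0],
    [0,0,0],
    [0,0,0],
    [0,0,0],
  ],
  rotation=[
    [0,0,0],
    [0,0,0],
    [0,0,0],
    [0,0,0],
    [0,0,0],
    [0,0,0],
    [0,0,0],
    [0,0,0],
    [0,0,0],
    [0,0,0],
  ],
  gripper=[5,5,5,5,5,5,5,1,1,1],
  newtons=20,
)

```text
t: 11.3
tcp_pos: [0.3848, 0.2109, 0.003]
eef_rot: [0.0, 0.886, 0.463, 0.0]
wrist_force: [0.2, -0.3, 0.2]
gripper_width: 0.336
finger_force: 0.0
```

Call:
play_rows(
  offset=[
    [0,0,0],
    [0,0,0],
    [0,0,0],
    [0,0,-2],
    [0,0,-2],
    [0,0,-2],
    [0,0,-2],
    [0,0,0],
    [0,0,0],
    [0,0,0],
  ],
  rotation=[
    [0,0,0],
    [0,0,0],
    [0,0,0],
    [0,0,0],
    [0,0,0],
    [0,0,0],
    [0,0,0],
    [0,0,0],
    [0,0,0],
    [0,0,0],
  ],
  gripper=[1,1,1,1,1,1,1,1,1,1],
)

```text
t: 12.3
tcp_pos: [0.3838, 0.2106, 0.0819]
eef_rot: [-0.0, 0.886, 0.463, -0.001]
wrist_force: [-0.3, -0.8, 0.2]
gripper_width: 0.201
finger_force: 20.0
```

```bash
python3 go.py .563,-.142,.083,7.7
```

```text
t 12.3 pos [0.3838 0.2106 0.0819] c -34.8 w 1.77 ff 20.0 tilt [-0.001 -0.001 -1.   ]
shift cm [-18.72  34.83  -0.12] turn -42.5
```

Call:
play_rows(
  offset=[
    [-1.87,3.48,0],
    [-1.87,3.48,0],
    [-1.87,3.48,0],
    [-1.87,3.48,0],
    [-1.87,3.48,0],
    [-1.87,3.48,0],
    [-1.87,3.48,0],
    [-1.87,3.48,0],
    [-1.87,3.48,0],
    [-1.87,3.48,0],
  ],
  rotation=[
    [0,0,0],
    [0,0,0],
    [0,0,0],
    [0,0,0],
    [0,0,0],
    [0,0,0],
    [0,0,0],
    [0,0,0],
    [0,0,0],
    [0,0,0],
  ],
  gripper=[1,1,1,1,1,1,1,1,1,1],
)

```text
t: 13.3
tcp_pos: [0.5632, -0.1427, 0.0811]
eef_rot: [-0.001, 0.886, 0.463, -0.001]
wrist_force: [-0.1, 1.5, -0.6]
gripper_width: 0.199
finger_force: 20.0
```

Call:
play_rows(
  offset=[
    [0,0,0.7],
    [0,0,0.7],
    [0,0,0.7],
    [0,0,0.7],
    [0,0,0.7],
    [0,0,0.7],
    [0,0,0],
    [0,0,0],
    [0,0,0],
    [0,0,0],
  ],
  rotation=[
    [0,0,-8.5],
    [0,0,-8.5],
    [0,0,-8.5],
    [0,0,-8.5],
    [0,0,-8.5],
    [0,0,0],
    [0,0,0],
    [0,0,0],
    [0,0,0],
    [0,0,0],
  ],
  gripper=[1,1,1,1,1,1,1,1,1,1],
)

```text
t: 14.3
tcp_pos: [0.5638, -0.1414, 0.041]
eef_rot: [0.0, 0.658, 0.753, 0.0]
wrist_force: [0.3, 0.4, 0.2]
gripper_width: 0.198
finger_force: 20.0
```

```bash
python3 go.py .563,-.142,.007,7.7;  python3 -c "
from h import *
im=ctrl.get_image('top'); save(im,'t4',5,(240,95,390,215)); print(proj(im,[.563,-.142,.003]))"
```

```text
t 14.3 pos [ 0.5638 -0.1414  0.041 ] c 7.6 w 1.73 ff 20.0 tilt [-0.     0.001 -1.   ]
shift cm [-0.04 -0.09  3.4 ] turn -0.1
(np.float64(309.782854445568), np.float64(156.90963353355315))
```

View pics/t4.png

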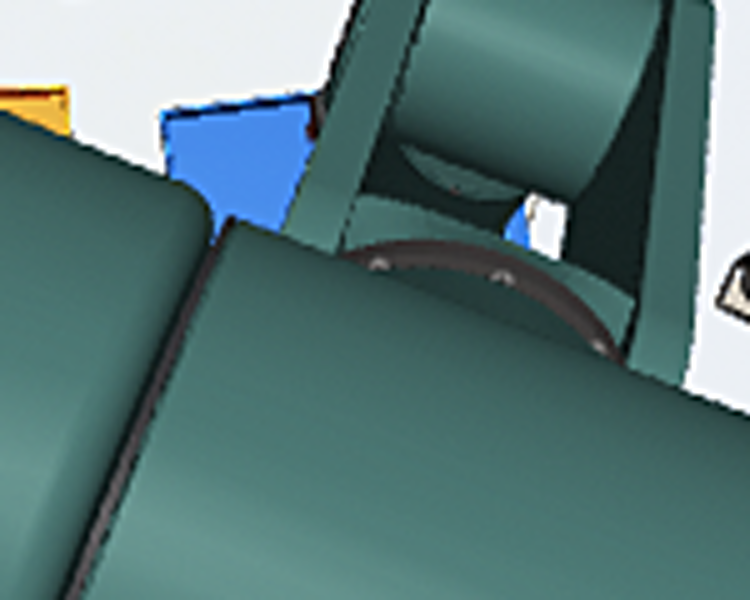

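The arm hides the tray in this view, but the pose is right. Lowering and releasing with a small opening.

Call:
play_rows(
  offset=[
    [0,-0.09,1],
    [0,0,1],
    [0,0,0.7],
    [0,0,0.5],
    [0,0,0.2],
    [0,0,0],
    [0,0,0],
    [0,0,0],
    [0,0,0],
    [0,0,0],
  ],
  rotation=[
    [0,0,0],
    [0,0,0],
    [0,0,0],
    [0,0,0],
    [0,0,0],
    [0,0,0],
    [0,0,0],
    [0,0,0],
    [0,0,0],
    [0,0,0],
  ],
  gripper=[1,1,1,1,1,1,1,2.6,2.6,2.6],
)

```text
t: 15.35
tcp_pos: [0.5628, -0.1415, 0.0068]
eef_rot: [0.0, 0.658, 0.753, 0.0]
wrist_force: [-0.6, 0.7, -0.4]
gripper_width: 0.293
finger_force: 0.0
```

Call:
play_rows(
  offset=[
    [0,0,0],
    [0,0,-1],
    [0,0,-2],
    [0,0,-3],
    [0,0,-3],
    [0,0,-2],
    [0,0,0],
    [0,0,0],
    [0,0,0],
    [0,0,0],
  ],
  rotation=[
    [0,0,0],
    [0,0,0],
    [0,0,0],
    [0,0,0],
    [0,0,0],
    [0,0,0],
    [0,0,7.2],
    [0,0,7.2],
    [0,0,7.2],
    [0,0,7.2],
  ],
  gripper=[2.6,2.6,2.6,2.6,2.6,5,5,5,5,5],
)

```text
t: 16.35
tcp_pos: [0.5627, -0.1415, 0.1176]
eef_rot: [0.0, 0.826, 0.564, 0.0]
wrist_force: [0.7, -0.2, 0.3]
gripper_width: 0.57
finger_force: 0.0
```

```bash
python3 go.py .375,-.209,.12,-21.4
```

```text
t 16.35 pos [ 0.5627 -0.1415  0.1176] c -21.4 w 5.0 ff 0.0 tilt [-0.     0.001 -1.   ]
shift cm [-13.14 -15.02  -0.25] turn 0.0
```

Call:
play_rows(
  offset=[
    [-2.63,-3,0],
    [-2.63,-3,0],
    [-2.63,-3,0],
    [-2.63,-3,0],
    [-2.62,-3,0],
    [0,0,1.5],
    [0,0,1.5],
    [0,0,1.5],
    [0,0,1],
    [0,0,0],
  ],
  rotation=[
    [0,0,0],
    [0,0,0],
    [0,0,0],
    [0,0,0],
    [0,0,0],
    [0,0,0],
    [0,0,0],
    [0,0,0],
    [0,0,0],
    [0,0,0],
  ],
  gripper=[5,5,5,5,5,5,5,5,5,5],
)

```text
t: 17.35
tcp_pos: [0.3748, -0.2096, 0.0611]
eef_rot: [-0.001, 0.825, 0.566, -0.0]
wrist_force: [0.3, 0.4, -0.4]
gripper_width: 0.567
finger_force: 0.0
```

```bash
python3 go.py .375,-.209,.003,-21.4;  python3 -c "
from h import *
im=ctrl.get_image('top'); save(im,'t5',5,(260,100,400,220)); print(proj(im,[.375,-.209,.009]))"
```

```text
t 17.35 pos [ 0.3748 -0.2096  0.0611] c -21.1 w 4.98 ff 0.0 tilt [ 0.    -0.002 -1.   ]
shift cm [0.06 0.01 5.81] turn 0.3
(np.float64(332.57463315062967), np.float64(217.69540639168338))
```

View pics/t5.png

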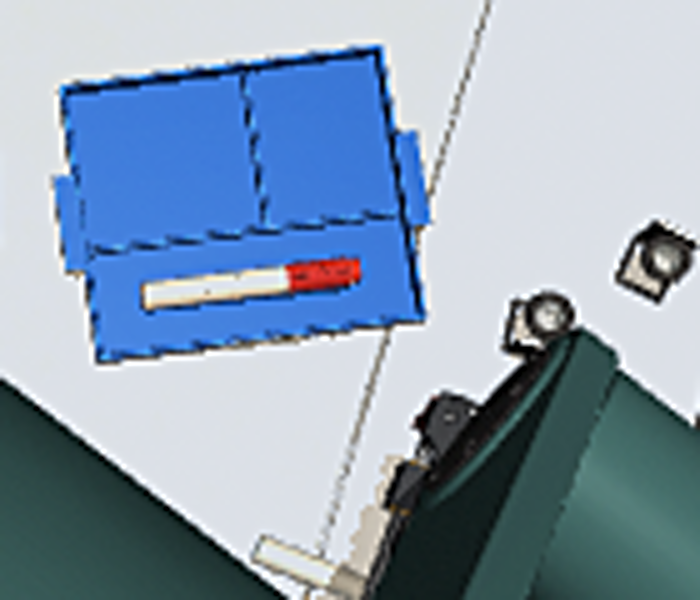

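The red marker lies centred in the blue long bay (crop (250,285)). Now grasping the blue marker, which is between the fingers.

Call:
play_rows(
  offset=[
    [0,0,1.5],
    [0,0,1.5],
    [0,0,1.4],
    [0,0,0.8],
    [0,0,0.4],
    [0,0,0.2],
    [0,0,0],
    [0,0,0],
    [0,0,0],
    [0,0,0],
  ],
  rotation=[
    [0,0,0],
    [0,0,0],
    [0,0,0],
    [0,0,0],
    [0,0,0],
    [0,0,0],
    [0,0,0],
    [0,0,0],
    [0,0,0],
    [0,0,0],
  ],
  gripper=[5,5,5,5,5,5,5,1,1,1],
)

```text
t: 18.4
tcp_pos: [0.3756, -0.2102, 0.004]
eef_rot: [0.0, 0.825, 0.566, 0.0]
wrist_force: [0.5, -0.4, -0.7]
gripper_width: 0.335
finger_force: 0.0
```

Call:
play_rows(
  offset=[
    [0,0,0],
    [0,0,0],
    [0,0,0],
    [0,0,-2],
    [0,0,-2],
    [0,0,-2],
    [0,0,-2],
    [0,0,0],
    [0,0,0],
    [0,0,0],
  ],
  rotation=[
    [0,0,0],
    [0,0,0],
    [0,0,0],
    [0,0,0],
    [0,0,0],
    [0,0,0],
    [0,0,0],
    [0,0,-8.2],
    [0,0,-8.2],
    [0,0,-8.2],
  ],
  gripper=[1,1,1,1,1,1,1,1,1,1],
)

```text
t: 19.4
tcp_pos: [0.3754, -0.21, 0.0839]
eef_rot: [0.0, 0.683, 0.73, -0.0]
wrist_force: [-0.9, -0.3, -0.5]
gripper_width: 0.195
finger_force: 20.0
```

```bash
python3 go.py .557,.128,.083,3.4
```

```text
t 19.4 pos [ 0.3754 -0.21    0.0839] c 3.8 w 1.71 ff 20.0 tilt [-0.  0. -1.]
shift cm [32.51 20.39  0.08] turn 0.4
```

Call:
play_rows(
  offset=[
    [3.25,2.04,0],
    [3.25,2.04,0],
    [3.25,2.04,0],
    [3.25,2.04,0],
    [3.25,2.04,0],
    [3.25,2.04,0],
    [3.25,2.04,0],
    [3.25,2.04,0],
    [3.25,2.04,0],
    [3.25,2.04,0],
  ],
  rotation=[
    [0,0,0],
    [0,0,0],
    [0,0,0],
    [0,0,0],
    [0,0,0],
    [0,0,0],
    [0,0,0],
    [0,0,0],
    [0,0,0],
    [0,0,0],
  ],
  gripper=[1,1,1,1,1,1,1,1,1,1],
)

```text
t: 20.4
tcp_pos: [0.5594, 0.1284, 0.0834]
eef_rot: [-0.0, 0.685, 0.728, -0.0]
wrist_force: [0.2, -0.1, 0.2]
gripper_width: 0.198
finger_force: 20.0
```

Call:
play_rows(
  offset=[
    [0,0,0],
    [0,0,1.5],
    [0,0,1.5],
    [0,0,1.5],
    [0,0,0],
    [0,0,0],
    [0,0,0],
    [0,0,0],
    [0,0,0],
    [0,0,0],
  ],
  rotation=[
    [0,0,0],
    [0,0,0],
    [0,0,0],
    [0,0,0],
    [0,0,0],
    [0,0,0],
    [0,0,0],
    [0,0,0],
    [0,0,0],
    [0,0,0],
  ],
  gripper=[1,1,1,1,1,1,1,1,1,1],
)

```text
t: 21.4
tcp_pos: [0.5595, 0.1268, 0.0391]
eef_rot: [0.0, 0.685, 0.728, 0.0]
wrist_force: [-0.9, -0.3, 0.0]
gripper_width: 0.202
finger_force: 20.0
```

```bash
python3 go.py .557,.128,.008,3.4
```

```text
t 21.4 pos [0.5595 0.1268 0.0391] c 3.5 w 1.77 ff 20.0 tilt [-0.     0.001 -1.   ]
shift cm [ 0.14 -0.24  3.11] turn 0.1
```

Call:
play_rows(
  offset=[
    [0.14,-0.24,1],
    [0,0,1],
    [0,0,0.6],
    [0,0,0.4],
    [0,0,0.2],
    [0,0,0],
    [0,0,0],
    [0,0,0],
    [0,0,0],
    [0,0,0],
  ],
  rotation=[
    [0,0,0],
    [0,0,0],
    [0,0,0],
    [0,0,0],
    [0,0,0],
    [0,0,0],
    [0,0,0],
    [0,0,0],
    [0,0,0],
    [0,0,0],
  ],
  gripper=[1,1,1,1,1,1,1,2.6,2.6,2.6],
)

```text
t: 22.4
tcp_pos: [0.5569, 0.128, 0.0065]
eef_rot: [0.0, 0.685, 0.728, 0.0]
wrist_force: [-0.1, -0.3, 0.1]
gripper_width: 0.294
finger_force: 0.0
```

Call:
play_rows(
  offset=[
    [0,0,0],
    [0,0,-1],
    [0,0,-2],
    [0,0,-3],
    [0,0,-3],
    [0,0,-3],
    [0,0,0],
    [0,0,0],
    [0,0,0],
    [0,0,0],
  ],
  rotation=[
    [0,0,0],
    [0,0,0],
    [0,0,0],
    [0,0,0],
    [0,0,0],
    [0,0,0],
    [0,0,-8.5],
    [0,0,-8.5],
    [0,0,-8.5],
    [0,0,-8.5],
  ],
  gripper=[2.6,2.6,2.6,2.6,2.6,5,5,5,5,5],
)

```text
t: 23.4
tcp_pos: [0.5567, 0.1281, 0.1276]
eef_rot: [0.0, 0.44, 0.898, 0.0]
wrist_force: [-0.4, -0.2, 0.0]
gripper_width: 0.568
finger_force: 0.0
```

```bash
python3 go.py .578,-.391,.12,63
```

```text
t 23.4 pos [0.5567 0.1281 0.1276] c 37.9 w 4.99 ff 0.0 tilt [-0.     0.001 -1.   ]
shift cm [-42.29 -30.18   0.76] turn -25.1
```

Call:
play_rows(
  offset=[
    [-3.85,-2.75,0],
    [-3.85,-2.75,0],
    [-3.85,-2.75,0],
    [-3.85,-2.75,0],
    [-3.85,-2.75,0],
    [-3.85,-2.75,0],
    [-3.85,-2.75,0],
    [-3.85,-2.75,0],
    [-3.85,-2.75,0],
    [-3.85,-2.75,0],
  ],
  rotation=[
    [0,0,0],
    [0,0,0],
    [0,0,0],
    [0,0,0],
    [0,0,0],
    [0,0,0],
    [0,0,0],
    [0,0,0],
    [0,0,0],
    [0,0,0],
  ],
  gripper=[7,7,7,7,7,7,7,7,7,7],
)

```text
t: 24.4
tcp_pos: [0.5727, -0.3468, 0.1275]
eef_rot: [0.0, 0.442, 0.897, -0.0]
wrist_force: [1.0, -0.7, 0.1]
gripper_width: 0.795
finger_force: 0.0
```

Call:
play_rows(
  offset=[
    [-3.8,-2.7,0],
    [0,0,0],
    [0,0,1],
    [0,0,1],
    [0,0,1],
    [0,0,1],
    [0,0,0],
    [0,0,0],
    [0,0,0],
    [0,0,0],
  ],
  rotation=[
    [0,0,0],
    [0,0,-8.4],
    [0,0,-8.4],
    [0,0,-8.4],
    [0,0,0],
    [0,0,0],
    [0,0,0],
    [0,0,0],
    [0,0,0],
    [0,0,0],
  ],
  gripper=[7,7,7,7,7,7,7,7,7,7],
)

```text
t: 25.4
tcp_pos: [0.575, -0.3916, 0.0873]
eef_rot: [0.0, 0.236, 0.972, -0.0]
wrist_force: [0.1, 0.1, -0.5]
gripper_width: 0.802
finger_force: 0.0
```

```bash
python3 go.py .578,-.391,.010,63;  python3 -c "
from h import *
im=ctrl.get_image('top'); sc=ctrl.get_image('scene')
a=cv2.resize(im['color'][105:185,330:430],(500,400),interpolation=2);b=cv2.resize(sc['color'][190:270,330:405],(300,320),interpolation=2);c=cv2.resize(im['color'][105:180,180:280],(300,200),interpolation=2)
o=np.zeros((600,800,3),np.uint8);o[:400,:500]=a;o[:320,500:]=b;o[400:,:300]=c;cv2.imwrite('pics/t6.png',o[:,:,::-1])"
```

```text
t 25.4 pos [ 0.575  -0.3916  0.0873] c 62.7 w 7.04 ff 0.0 tilt [-0.001 -0.    -1.   ]
shift cm [-0.23  0.2   7.73] turn -0.3
```

View pics/t6.png

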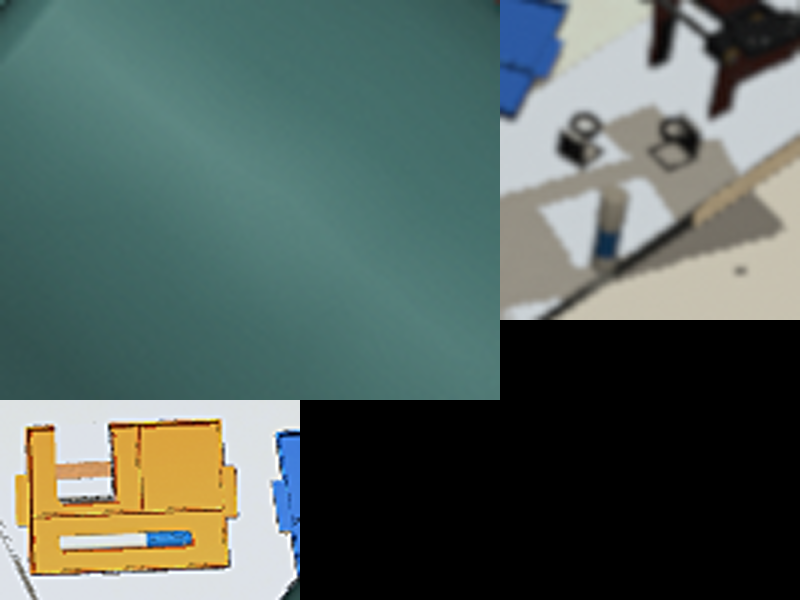

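The blue marker lies centred in the orange long bay, and the loupe is under the fingers. Descending with a slight shift towards its plate.

```bash
python3 go.py .581,-.393,.010,63
```

```text
t 25.5 pos [ 0.5749 -0.3916  0.0872] c 62.7 w 7.0 ff 0.0 tilt [-0.001 -0.    -1.   ]
shift cm [-0.6   0.16  7.72] turn -0.3
```

Call:
play_rows(
  offset=[
    [-0.6,0.16,0],
    [0,0,1.5],
    [0,0,1.5],
    [0,0,1.5],
    [0,0,1.5],
    [0,0,1],
    [0,0,0.5],
    [0,0,0.2],
    [0,0,0],
    [0,0,0],
  ],
  rotation=[
    [0,0,0],
    [0,0,0],
    [0,0,0],
    [0,0,0],
    [0,0,0],
    [0,0,0],
    [0,0,0],
    [0,0,0],
    [0,0,0],
    [0,0,0],
  ],
  gripper=[7,7,7,7,7,7,7,7,7,2],
  newtons=12,
)

```text
t: 26.5
tcp_pos: [0.5811, -0.3931, 0.0104]
eef_rot: [0.001, 0.236, 0.972, -0.0]
wrist_force: [0.6, 0.2, 1.0]
gripper_width: 0.742
finger_force: 0.0
```

Call:
play_rows(
  offset=[
    [0,0,0],
    [0,0,0],
    [0,0,0],
    [0,0,0],
    [0,0,0],
    [0,0,0],
    [0,0,-2],
    [0,0,-2],
    [0,0,-2],
    [0,0,-2],
  ],
  rotation=[
    [0,0,0],
    [0,0,0],
    [0,0,0],
    [0,0,0],
    [0,0,0],
    [0,0,0],
    [0,0,0],
    [0,0,0],
    [0,0,0],
    [0,0,0],
  ],
  gripper=[2,2,2,2,2,2,2,2,2,2],
)

```text
t: 27.5
tcp_pos: [0.5804, -0.3926, 0.0902]
eef_rot: [-0.0, 0.236, 0.972, 0.0]
wrist_force: [0.2, -0.3, -0.1]
gripper_width: 0.321
finger_force: 12.0
```

```bash
python3 go.py .656,-.187,.09,7.7;  python3 -c "
from h import *
sc=ctrl.get_image('scene'); save(sc,'t7',6,(310,160,430,260))"
```

```text
t 27.5 pos [ 0.5804 -0.3926  0.0902] c 62.7 w 2.82 ff 12.0 tilt [ 0.001 -0.    -1.   ]
shift cm [2.710e+00 2.174e+01 2.000e-02] turn 55.0
```

View pics/t7.png

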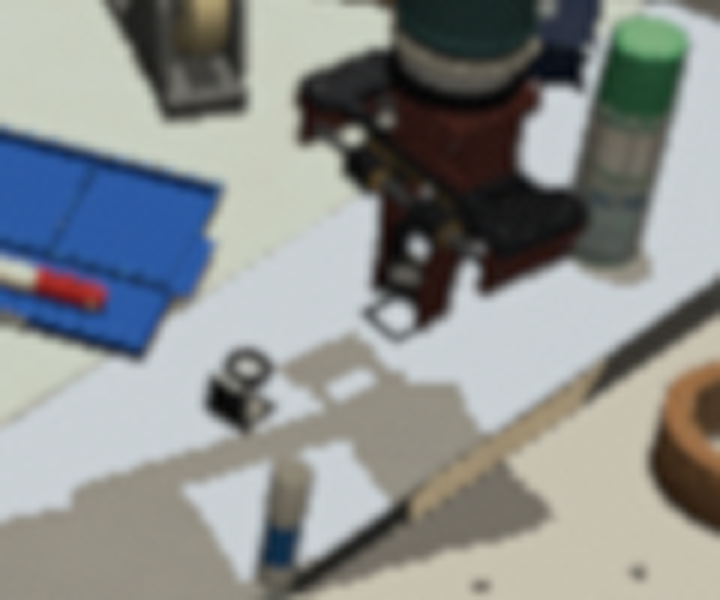

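The loupe is held with its foot level (crop (400,315)). Moving to the blue small bay.

Call:
play_rows(
  offset=[
    [0.54,4.35,0],
    [0.54,4.35,0],
    [0.54,4.35,0],
    [0.54,4.35,0],
    [0.54,4.34,0],
    [0,0,0],
    [0,0,0],
    [0,0,0],
    [0,0,0],
    [0,0,0],
  ],
  rotation=[
    [0,0,0],
    [0,0,0],
    [0,0,0],
    [0,0,0],
    [0,0,0],
    [0,0,7.9],
    [0,0,7.9],
    [0,0,7.9],
    [0,0,7.9],
    [0,0,7.9],
  ],
  gripper=[2,2,2,2,2,2,2,2,2,2],
)

```text
t: 28.55
tcp_pos: [0.6561, -0.1869, 0.0888]
eef_rot: [-0.0, 0.553, 0.833, -0.0]
wrist_force: [1.4, 0.9, -0.6]
gripper_width: 0.323
finger_force: 12.0
```

Call:
play_rows(
  offset=[
    [0,0,1],
    [0,0,1],
    [0,0,1],
    [0,0,1],
    [0,0,0],
    [0,0,0],
    [0,0,0],
    [0,0,0],
    [0,0,0],
    [0,0,0],
  ],
  rotation=[
    [0,0,7.9],
    [0,0,7.6],
    [0,0,0],
    [0,0,0],
    [0,0,0],
    [0,0,0],
    [0,0,0],
    [0,0,0],
    [0,0,0],
    [0,0,0],
  ],
  gripper=[2,2,2,2,2,2,2,2,2,2],
)

```text
t: 29.55
tcp_pos: [0.6566, -0.1873, 0.0501]
eef_rot: [0.0, 0.658, 0.753, 0.0]
wrist_force: [0.3, -0.1, -0.3]
gripper_width: 0.325
finger_force: 12.0
```

```bash
python3 go.py .656,-.187,.014,7.7
```

```text
t 29.55 pos [ 0.6566 -0.1873  0.0501] c 7.7 w 2.85 ff 12.0 tilt [-0.  0. -1.]
shift cm [ 0.03 -0.06  3.61] turn 0.0
```

Call:
play_rows(
  offset=[
    [0,0,1],
    [0,0,1],
    [0,0,0.8],
    [0,0,0.5],
    [0,0,0.3],
    [0,0,0],
    [0,0,0],
    [0,0,0],
    [0,0,0],
    [0,0,0],
  ],
  rotation=[
    [0,0,0],
    [0,0,0],
    [0,0,0],
    [0,0,0],
    [0,0,0],
    [0,0,0],
    [0,0,0],
    [0,0,0],
    [0,0,0],
    [0,0,0],
  ],
  gripper=[2,2,2,2,2,2,2,4.4,4.4,4.4],
)

```text
t: 30.55
tcp_pos: [0.6566, -0.1873, 0.0139]
eef_rot: [0.0, 0.658, 0.753, 0.0]
wrist_force: [0.9, 1.0, 0.6]
gripper_width: 0.493
finger_force: 0.0
```

Call:
play_rows(
  offset=[
    [0,0,0],
    [0,0,-1],
    [0,0,-2],
    [0,0,-3],
    [0,0,-4],
    [0,0,-5],
    [0,0,0],
    [0,0,0],
    [0,0,0],
    [0,0,0],
  ],
  rotation=[
    [0,0,0],
    [0,0,0],
    [0,0,0],
    [0,0,0],
    [0,0,0],
    [0,0,0],
    [0,0,-8],
    [0,0,-8],
    [0,0,-8],
    [0,0,-8],
  ],
  gripper=[4.4,4.4,4.4,4.4,4.4,5,5,5,5,5],
)

```text
t: 31.55
tcp_pos: [0.6565, -0.1872, 0.1649]
eef_rot: [0.001, 0.422, 0.906, -0.0]
wrist_force: [0.0, -0.2, 1.2]
gripper_width: 0.568
finger_force: 0.0
```

```bash
python3 go.py .421,-.390,.16,50
```

```text
t 31.55 pos [ 0.6565 -0.1872  0.1649] c 40.0 w 4.99 ff 0.0 tilt [-0.001  0.    -1.   ]
shift cm [ -0.38 -31.08   0.47] turn -10.0
```

Call:
play_rows(
  offset=[
    [0,-4.44,0],
    [-0.1,-4.44,0],
    [-0.1,-4.44,0],
    [-0.1,-4.44,0],
    [0,-4.44,0],
    [0,-4.44,0],
    [0,-4.44,0],
    [0,0,0],
    [0,0,0],
    [0,0,0],
  ],
  rotation=[
    [0,0,0],
    [0,0,0],
    [0,0,0],
    [0,0,0],
    [0,0,0],
    [0,0,0],
    [0,0,0],
    [0,0,0],
    [0,0,0],
    [0,0,0],
  ],
  gripper=[6,6,6,6,6,6,6,6,6,6],
)

```text
t: 32.55
tcp_pos: [0.42, -0.3875, 0.1642]
eef_rot: [0.0, 0.425, 0.905, 0.0]
wrist_force: [-0.3, -1.0, 0.3]
gripper_width: 0.684
finger_force: 0.0
```

```bash
python3 go.py .421,-.390,.046,40; python3 -c "
from h import *
im=ctrl.get_image('top'); sc=ctrl.get_image('scene')
for z in (0,.086): print(proj(sc,[.421,-.390,z]))
a=cv2.resize(im['color'][100:220,260:380],(480,480),interpolation=2);b=cv2.resize(sc['color'][200:280,330:410],(320,320),interpolation=2)
o=np.zeros((480,800,3),np.uint8);o[:,:480]=a;o[:320,480:]=b;cv2.imwrite('pics/t8.png',o[:,:,::-1])"
```

```text
t 32.55 pos [ 0.42   -0.3875  0.1642] c 39.7 w 6.0 ff 0.0 tilt [-0.001  0.    -1.   ]
shift cm [-0.25 -0.09 11.82] turn -0.3
(np.float64(355.51225495798445), np.float64(255.27736336008314))
(np.float64(358.59797135459326), np.float64(237.68277070471024))
```

View pics/t8.png

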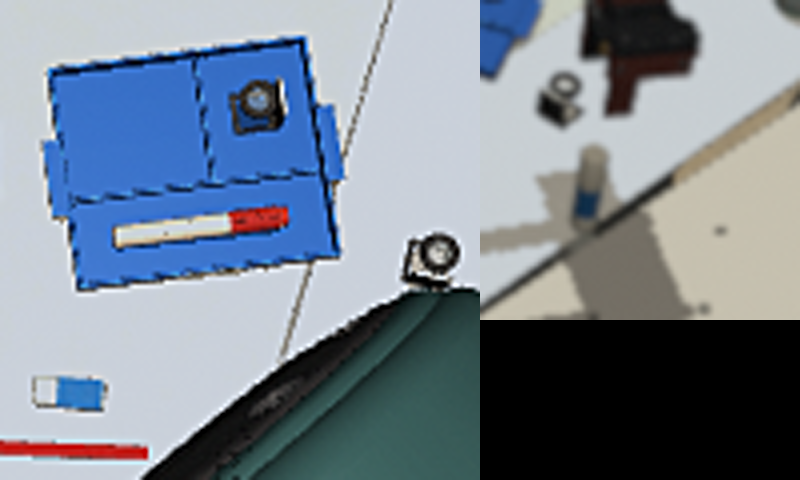

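The loupe stands in the blue small bay (crop (258,105)), and the glue's projected position matches the picture (px (358.6,238), (355.6,255)). Descending on the glue.

Call:
play_rows(
  offset=[
    [-0.25,-0.1,0],
    [0,0,2],
    [0,0,2],
    [0,0,2],
    [0,0,2],
    [0,0,2],
    [0,0,1.2],
    [0,0,0.6],
    [0,0,0],
    [0,0,0],
  ],
  rotation=[
    [0,0,0],
    [0,0,0],
    [0,0,0],
    [0,0,0],
    [0,0,0],
    [0,0,0],
    [0,0,0],
    [0,0,0],
    [0,0,0],
    [0,0,0],
  ],
  gripper=[6,6,6,6,6,6,6,6,6,1.5],
  newtons=20,
)

```text
t: 33.65
tcp_pos: [0.4205, -0.3909, 0.0463]
eef_rot: [0.0, 0.425, 0.905, -0.0]
wrist_force: [-0.8, -0.2, 1.1]
gripper_width: 0.625
finger_force: 0.0
```

Call:
play_rows(
  offset=[
    [0,0,0],
    [0,0,0],
    [0,0,0],
    [0,0,0],
    [0,0,0],
    [0,0,0],
    [0,0,-2],
    [0,0,-2],
    [0,0,-2],
    [0,0,-2],
  ],
  rotation=[
    [0,0,0],
    [0,0,0],
    [0,0,0],
    [0,0,0],
    [0,0,0],
    [0,0,0],
    [0,0,0],
    [0,0,0],
    [0,0,0],
    [0,0,0],
  ],
  gripper=[1.5,1.5,1.5,1.5,1.5,1.5,1.5,1.5,1.5,1.5],
)

```text
t: 34.65
tcp_pos: [0.4198, -0.3903, 0.1262]
eef_rot: [-0.0, 0.425, 0.905, 0.0]
wrist_force: [0.1, -0.6, 0.0]
gripper_width: 0.273
finger_force: 20.0
```

```bash
python3 go.py .646,.0755,.126,40
```

```text
t 34.65 pos [ 0.4198 -0.3903  0.1262] c 39.7 w 2.39 ff 20.0 tilt [ 0.001 -0.    -1.   ]
shift cm [2.139e+01 4.716e+01 3.000e-02] turn -0.3
```

Call:
play_rows(
  offset=[
    [1.53,3.37,0],
    [1.53,3.37,0],
    [1.53,3.37,0],
    [1.53,3.37,0],
    [1.53,3.37,0],
    [1.53,3.37,0],
    [1.53,3.37,0],
    [1.53,3.37,0],
    [1.53,3.37,0],
    [1.53,3.37,0],
  ],
  rotation=[
    [0,0,0],
    [0,0,0],
    [0,0,0],
    [0,0,0],
    [0,0,0],
    [0,0,0],
    [0,0,0],
    [0,0,0],
    [0,0,0],
    [0,0,0],
  ],
  gripper=[1.5,1.5,1.5,1.5,1.5,1.5,1.5,1.5,1.5,1.5],
)

```text
t: 35.65
tcp_pos: [0.5818, -0.0561, 0.1255]
eef_rot: [-0.0, 0.425, 0.905, -0.0]
wrist_force: [0.4, -0.9, -0.4]
gripper_width: 0.279
finger_force: 20.0
```

Call:
play_rows(
  offset=[
    [1.53,3.37,0],
    [1.53,3.37,0],
    [1.53,3.37,0],
    [1.53,3.37,0],
    [0,0,0],
    [0,0,1.5],
    [0,0,1.5],
    [0,0,1],
    [0,0,0],
    [0,0,0],
  ],
  rotation=[
    [0,0,0],
    [0,0,0],
    [0,0,0],
    [0,0,0],
    [0,0,0],
    [0,0,0],
    [0,0,0],
    [0,0,0],
    [0,0,0],
    [0,0,0],
  ],
  gripper=[1.5,1.5,1.5,1.5,1.5,1.5,1.5,1.5,1.5,1.5],
)

```text
t: 36.65
tcp_pos: [0.6456, 0.0748, 0.085]
eef_rot: [-0.001, 0.425, 0.905, -0.0]
wrist_force: [0.1, -0.3, 0.7]
gripper_width: 0.274
finger_force: 20.0
```

```bash
python3 go.py .646,.0755,.0495,40
```

```text
t 36.65 pos [0.6456 0.0748 0.085 ] c 39.6 w 2.4 ff 20.0 tilt [ 0.001 -0.001 -1.   ]
shift cm [0.02 0.08 3.55] turn -0.4
```

Call:
play_rows(
  offset=[
    [0,0,1],
    [0,0,1],
    [0,0,0.8],
    [0,0,0.5],
    [0,0,0.25],
    [0,0,0],
    [0,0,0],
    [0,0,0],
    [0,0,0],
    [0,0,0],
  ],
  rotation=[
    [0,0,0],
    [0,0,0],
    [0,0,0],
    [0,0,0],
    [0,0,0],
    [0,0,0],
    [0,0,0],
    [0,0,0],
    [0,0,0],
    [0,0,0],
  ],
  gripper=[1.5,1.5,1.5,1.5,1.5,1.5,1.5,4.2,4.2,4.2],
)

```text
t: 37.65
tcp_pos: [0.6464, 0.0756, 0.0505]
eef_rot: [0.0, 0.425, 0.905, 0.0]
wrist_force: [-0.0, 0.4, -0.3]
gripper_width: 0.47
finger_force: 0.0
```

Call:
play_rows(
  offset=[
    [0,0,0],
    [0,0,0],
    [0,0,-1],
    [0,0,-2],
    [0,0,-3],
    [0,0,-4],
    [0,0,-4],
    [0,0,-1],
    [0,0,0],
    [0,0,0],
  ],
  rotation=[
    [0,0,0],
    [0,0,0],
    [0,0,0],
    [0,0,0],
    [0,0,0],
    [0,0,0],
    [0,0,0],
    [0,0,0],
    [0,0,0],
    [0,0,0],
  ],
  gripper=[4.2,4.2,4.2,4.2,4.2,4.2,4.2,4.2,4.2,4.2],
)

```text
t: 38.65
tcp_pos: [0.6454, 0.0756, 0.1993]
eef_rot: [-0.001, 0.425, 0.905, -0.0]
wrist_force: [-0.1, 0.4, -0.4]
gripper_width: 0.477
finger_force: 0.0
```

```bash
python3 go.py .45,.40,.2,40
```

```text
t 38.65 pos [0.6454 0.0756 0.1993] c 39.7 w 4.19 ff 0.0 tilt [ 0.001 -0.001 -1.   ]
shift cm [37.44  5.69 -0.05] turn -0.3
```

Call:
play_rows(
  offset=[
    [4.1,0.6,0],
    [4.1,0.6,0],
    [4.1,0.6,0],
    [4.1,0.6,0],
    [4.1,0.6,0],
    [4.1,0.6,0],
    [4.1,0.6,0],
    [4.1,0.6,0],
    [4.1,0.6,0],
    [0,0,0],
  ],
  rotation=[
    [0,0,0],
    [0,0,0],
    [0,0,0],
    [0,0,0],
    [0,0,0],
    [0,0,0],
    [0,0,0],
    [0,0,0],
    [0,0,0],
    [0,0,0],
  ],
  gripper=[4.2,4.2,4.2,4.2,4.2,4.2,4.2,4.2,4.2,4.2],
)

```text
t: 39.65
tcp_pos: [0.4479, 0.3969, 0.1977]
eef_rot: [-0.002, 0.423, 0.906, -0.001]
wrist_force: [-0.0, -0.2, 0.5]
gripper_width: 0.479
finger_force: 0.0
```

```bash
python3 go.py; python3 -c "
from h import *
im=ctrl.get_image('top'); sc=ctrl.get_image('scene')
a=cv2.resize(im['color'][90:220,100:360],(800,400),interpolation=2);b=cv2.resize(sc['color'][150:222,220:420],(555,200),interpolation=2)
o=np.zeros((600,800,3),np.uint8);o[:400]=a;o[400:,:555]=b;cv2.imwrite('pics/t9.png',o[:,:,::-1])"
```

```text
t 39.65 pos [0.4479 0.3969 0.1977] c 39.9 w 4.21 ff 0.0 tilt [ 0.002 -0.004 -1.   ]
```

View pics/t9.png

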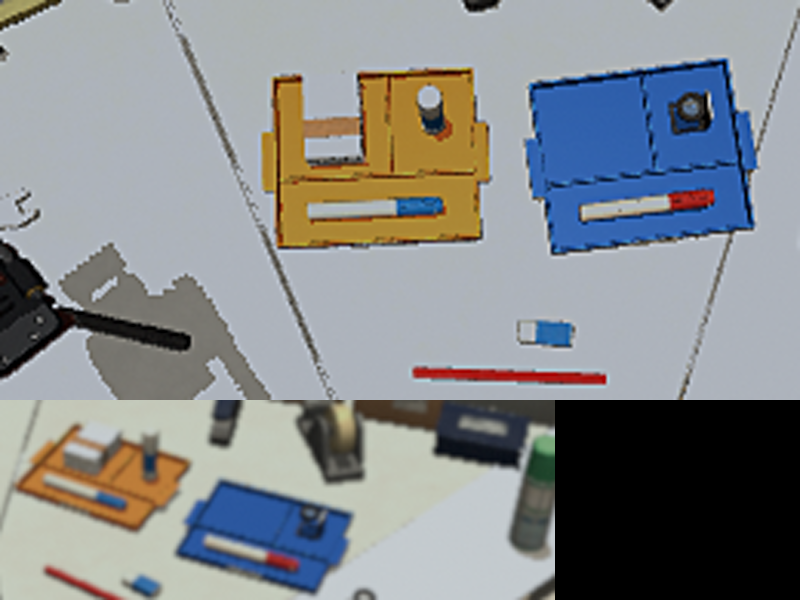

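Everything is in its bay; the glue stands upright at (430,110) and the loupe at (690,110). I'll check the cards' gap to the far rim numerically.

```bash
python3 - <<'E'
from tray import *
im=ctrl.get_image('top')
O=(.609,.131,3.4)
def loc(u,v,z):
    p=onz(im,u,v,z)[:2]-np.array(O[:2]); a=np.radians(O[2]); return (np.array([[np.cos(a),np.sin(a)],[-np.sin(a),np.cos(a)]])@p*1000).round(1)
hsv=cv2.cvtColor(im["color"],cv2.COLOR_RGB2HSV); w=(hsv[...,1]<60)
for u in (202,207,212,216):
    col=im["color"][100:155,u].astype(int)
    br=[100+i for i in range(55) if w[100+i,u] and 105<100+i<150]
    print(u,"white rows",br[0],br[-1],"bottom@floor",loc(u,br[-1]+.5,.003),"top-ish@.035",loc(u,br[-1]-3,.035))
E
```

```text
202 white rows 106 143 bottom@floor [-3.8 63.5] top-ish@.035 [-1.7 58.4]
207 white rows 106 142 bottom@floor [-1.3 47.9] top-ish@.035 [ 0.7 43.2]
212 white rows 106 142 bottom@floor [-2.1 32.3] top-ish@.035 [-0. 28.]
216 white rows 106 142 bottom@floor [-2.7 19.8] top-ish@.035 [-0.6 15.9]
```

```bash
python3 - <<'E'
from tray import *
im=ctrl.get_image('top'); a=im["color"].astype(int)
for r in list(range(104,124))+list(range(136,150)): print(r,a[r,204],a[r,208],a[r,213])
for xt in (71.5,76.5,81.5): print(xt,np.round(proj(im,[*pt((.609,.131,3.4),xt/1000,.043),.035]),1))
for xt in (-19,-9.5,-4.5): print(xt,np.round(proj(im,[*pt((.609,.131,3.4),xt/1000,.043),.003]),1),np.round(proj(im,[*pt((.609,.131,3.4),xt/1000,.043),.035]),1))
E
```

```text
104 [174 179 184] [173 179 181] [173 179 181]
105 [173 179 182] [173 179 180] [173 179 179]
106 [174 180 184] [174 179 181] [174 180 179]
107 [173 179 182] [173 179 181] [173 179 182]
108 [173 180 183] [173 179 181] [173 179 181]
109 [173 179 183] [173 179 183] [173 180 182]
110 [174 180 181] [173 180 184] [173 179 183]
111 [173 179 183] [174 179 185] [173 179 183]
112 [174 180 183] [173 179 182] [173 179 183]
113 [173 179 180] [173 179 183] [174 180 187]
114 [173 179 187] [174 180 189] [174 180 189]
115 [172 178 187] [174 180 188] [174 180 189]
116 [173 179 187] [173 179 188] [174 179 188]
117 [173 179 188] [173 179 187] [173 179 188]
118 [174 179 188] [173 179 187] [173 179 188]
119 [174 180 189] [173 179 187] [174 180 188]
120 [173 179 188] [173 180 188] [173 179 188]
121 [174 179 188] [173 179 187] [174 180 189]
122 [174 179 188] [173 179 188] [173 179 188]
123 [174 180 188] [174 180 188] [173 179 188]
136 [173 180 190] [174 180 190] [173 180 188]
137 [174 179 188] [173 179 188] [174 180 188]
138 [174 181 189] [174 180 189] [174 180 189]
139 [176 181 191] [178 184 193] [177 183 192]
140 [178 185 195] [178 186 195] [168 171 175]
141 [129 125 119] [56 52 43] [101 100  97]
142 [109 107  99] [81 80 75] [90 86 84]
143 [70 62 62] [80 52 37] [100  56  23]
144 [160  72  19] [160  74  23] [184 142  51]
145 [178 141  52] [178 140  52] [175 133  50]
146 [175 135  50] [175 136  52] [175 136  51]
147 [173 118  39] [174 142  55] [174 161  57]
148 [86 37  9] [99 42 13] [121  50  17]
149 [182 143  55] [180 141  54] [178 141  54]
71.5 [206.4 116.5]
76.5 [206.3 114.9]
81.5 [206.3 113.3]
-19 [208.7 147.9] [207.2 145.3]
-9.5 [208.6 145. ] [207.2 142.3]
-4.5 [208.6 143.4] [207.1 140.7]
```

The pack lies flat and is about 4 mm off centre, clear of the walls. Handing in.

```bash
python3 -c "
from h import *
print(ctrl.job_done())"
```

```text
the job is handed in; nothing more can be done
None
```

Both kits are made up and handed in at about 40 s. All five items are in their bays; the card pack is about 4 mm off centre, and I didn't move the black marker or eraser.

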